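Stand the knocked-over plant pots back up

TASK

Two empty square plant pots have been knocked over onto their sides on the potting bench. Stand both back up on their bases, mouths up, about where they lie, by tipping them over with light pushes of the fingertips: do not grip them or lift them off the bench. Leave the pot that already stands, the beaker, the tweezers and the wash bottle where they are.

Things in the scene. Friction and masses are not known exactly. Their poses are not given: they have to be found in the camera images.
- pot_left: fallen pot on the left (+y): square, terracotta plastic, empty, 84 mm wide at the base, 108 at the rim, 85 high; 3 mm walls, rim lip 12 high, 5 proud; 0.08-0.17 kg. Base faces anywhere from ahead (+x) by the left to back-left, mouth the other way, raised 9 degrees. Origin: centre of the base's underside; z: from base to mouth (up when it stands); x: up at the start
- pot_left_foot (a point): middle of the base edge on which the left fallen pot rests at the start (42 mm from its origin along its -x); it tips about this edge, which then hardly slides. Origin to foot edge, level: 7 mm lying, 42 mm standing
- pot_left_rim (a point): middle of the left fallen pot's uppermost rim edge: 108 mm above the bench at the start, 68 mm (level) behind the foot edge. Pushed level here towards the side the base faces, the pot tips; this edge swings up to 128 mm. After some 70 mm of push (35 degrees) the pot goes over by itself, and its mouth, 85 mm high then, swings up round the pushing fingers
- pot_right: fallen pot on the right (-y): square, terracotta plastic, empty, 84 mm wide at the base, 108 at the rim, 85 high; 3 mm walls, rim lip 12 high, 5 proud; 0.08-0.17 kg. Base faces anywhere from ahead (+x) by the right to back-right, mouth the other way, raised 9 degrees. Origin: centre of the base's underside; z: from base to mouth (up when it stands); x: up at the start
- pot_right_foot (a point): middle of the base edge on which the right fallen pot rests at the start (42 mm from its origin along its -x); it tips about this edge, which then hardly slides. Origin to foot edge, level: 7 mm lying, 42 mm standing
- pot_right_rim (a point): middle of the right fallen pot's uppermost rim edge: 108 mm above the bench at the start, 68 mm (level) behind the foot edge. Pushed level here towards the side the base faces, the pot tips; this edge swings up to 128 mm. After some 70 mm of push (35 degrees) the pot goes over by itself, and its mouth, 85 mm high then, swings up round the pushing fingers
- pot_standing: a third pot of the same make and size, already standing on its base beyond the work; leave it. Origin: centre of its underside, z up.
- beaker: clear glass beaker, 70 mm across, 95 mm high, standing between the fallen pots; leave it. Origin: centre of its underside, z up.
- tweezers: steel tweezers lying flat on the bench in front of the robot, 180 mm long, 16 mm wide, 8 mm high; leave them. Origin: middle of the underside; x axis towards the tips.
- wash_bottle: white wash bottle with a red cap and a bent spout, 68 mm across, 205 mm high over the spout, standing far right; leave it. Origin: centre of its underside, z up.
Mind the look-alikes: they are no part of the job. Leave any purple look-alike of the pot_left alone.

How it is judged:
At the end, for the whole second after the job is handed in: Both fallen pots stand at rest on their bases, mouths up (axis within about 5 degrees of vertical), base centre within 140 mm of where it was at the start (a clean tip moves it about 55 mm) (angle between each of pot_left, pot_right's own z axis and vertical below 0.08 rad and height (world z) of each of pot_left, pot_right below 0.008 m and distance of each of pot_left, pot_right from where it was at the start of the episode below 0.14 m and linear speed of each of pot_left, pot_right below 0.02 m/s and angular speed of each of pot_left, pot_right below 0.1 rad/s); the robot touches nothing.
It fails at once if a fallen pot is lifted off the bench (base centre clearly higher than it can be with an edge of the base on the bench) or turned mouth down ((angle between pot_left's own z axis and vertical below 0.3 rad and height (world z) of pot_left above 0.032 m) or (angle between pot_left's own z axis and vertical below 0.8 rad and height (world z) of pot_left above 0.06 m) or height (world z) of any of pot_left, pot_right above 0.075 m or (angle between pot_right's own z axis and vertical below 0.3 rad and height (world z) of pot_right above 0.032 m) or (angle between pot_right's own z axis and vertical below 0.8 rad and height (world z) of pot_right above 0.06 m)).
It fails at once if a fallen pot is squeezed or shoved with more than 20 N (contact force between the fingers and pot_left above 20 N or contact force between the fingers and pot_right above 20 N).
It fails at once if the pot that already stood is moved more than 20 mm (distance of pot_standing from where it was at the start of the episode above 0.02 m).
It fails at once if the beaker or the wash bottle is moved more than 20 mm or tipped (distance of any of beaker, wash_bottle from where it was at the start of the episode above 0.02 m or angle between any of beaker, wash_bottle's own z axis and vertical above 0.3 rad).
It fails at once if the tweezers are moved more than 25 mm (distance of tweezers from where it was at the start of the episode above 0.025 m).
It also fails if it takes over 48 s, if anything falls off the work surface, if the arm or the gripper's body presses on something with over 40 N, if the wrist force passes 120 N, or if a joint passes its speed limit or range.

ROBOT

A 6-joint arm with a two-finger parallel gripper is mounted at the origin on the work surface. World frame = base frame: x ahead of the robot, y to its left, z up, the work surface at z = 0. Lengths are in m, angles in rad, forces in N, time in s.
With the tool pointing down it reaches from about 0.35 to 0.85 m from the base axis. Payload 8.1 kg.
Tool frame: the origin (TCP) lies where the fingers leave the gripper's body, on its centre line; the fingertips stand 84 mm ahead of it and the grasp point (between the pads) lies 65 mm ahead of it; z points along the fingers, y is the line along which they close (so a half turn about z gives the same grasp; the last joint's range is limited). The gripper opens to 93 mm and grips with 3 to 60 N. Pads are 15 mm wide; open, the fingers measure 128 mm over their backs; the gripper's body (75 mm by 188 mm) begins 65 mm behind the grasp point.
Start: joints at [1.239, 0.13, 1.488, -0, 1.523, -0.085], TCP at [0.147, 0.582, 0.303] pointing down, gripper open.
Joint ranges: [-2.96, 2.96], [-0.89, 2.26], [0.02, 2.5], [-1.34, 4.48], [0, 2.73], [-2.66, 2.66]. Speed limits (rad/s): [2.39, 2.39, 2.79, 3.14, 3.14, 3.14].

INTERFACE

Orientations are given as a rotation vector (axis times angle).
In Python, from plant import robot gives the robot as it stands.
- The arm moves only by the shell command python3 -m jog 'ROWS' [FORCE]. ROWS is text: rows parted by semicolons, each of 5 numbers parted by spaces: the opening, from 0 (shut) to 1 (fully open), then the shift along the tool's x, y, z in m, then the turn about the tool's z in degrees. A call has 1 to 10 rows; each row shifts and turns the commanded pose from where the row before left it, along the tool's axes as they then stand; what a row does not reach is not made up. A row lasts 1/12 s, in which the tool goes at most 41.7 mm and 7.16 degrees, less where a joint would pass 70% of its speed; a pose out of reach is approached as far as the arm can. A call with a gripper value outside its range is refused whole. The fingers move at their own pace and stop on an object; FORCE is the grip in N (left out, the last holds). Time passes only in rows, so rows that do not move let the fingers close. It gives the time, the measured TCP pose, the force, the opening and the grip force at its end, in the units of the state.
- robot.read_state(): the state, without advancing time (a new reading comes with each control period).
- robot.read_camera(name): name is "side" or "top" or "wrist"; returns a dict with "color" (400x640x3 uint8, red, green, blue), "intrinsics" (3x3 intrinsics, pixels), "pose" (4x4, takes a point from camera to world coordinates); the wrist camera has in their place "tool_from_camera" (4x4, takes a point from camera to tool coordinates, whose origin is the TCP and whose axes are the flange's). Camera axes: x right, y down, z forward; pixel columns grow to the right and rows downward; lengths in m; the calibration is good to about 2 mm. A picture is of the moment at which its call begins: read the wrist's pose just before it. There is no depth.
- robot.close_job(): hands the job in; it is judged then, once.
The state is a dict: "t": time; "q": joint angles; "dq": joint speeds; "joint_torque": joint torques, N m; "tool_pos": TCP position; "orientation": TCP orientation; "force": force on the tool from outside, world axes, zero at the start; "wrist_torque": the same for the moment, N m; "opening": finger opening in m; "gripper_force": force on a finger pad.
Only numpy, scipy, OpenCV 4.12 (cv2) and the standard library are available. Lean on these libraries where they do the work, as an engineer would, in place of code of your own. Each camera call takes 0.05 s, during which the arm holds its last target. There are 200 camera calls.

## Working session

There is one attempt and no reset: what is moved stays moved. The work goes in short steps, Python scripts to look and compute and a shell command to move; the robot and the scene stay as the last step left them, time stands still between calls to the robot, and variables do not carry over. Pictures are saved under pics/ and viewed, at most 10 in all, crops included, and the job is handed in when it is done.

```bash
mkdir -p pics; ls
python3 - <<'E'
from plant import robot
import cv2,numpy as np
s=robot.read_state(); print(s)
for n in("top","side"):
    c=robot.read_camera(n); cv2.imwrite(f"pics/{n}0.png",c["color"][:,:,::-1]); print(n,c["intrinsics"].tolist(),np.round(c["pose"],4).tolist())
E
```

```text
pics
{'t': 0.0, 'q': array([ 1.23861232e+00,  1.31129209e-01,  1.48928818e+00, -2.40989540e-05,
        1.52298831e+00, -8.54115543e-02]), 'dq': array([ 0.00013453,  0.00130601, -0.00191441,  0.00053072, -0.00026721,
       -0.0015215 ]), 'joint_torque': array([ 6.33755262e-04, -5.59807241e+01, -4.91780734e+01,  7.69659667e-02,
        3.48845765e-02, -1.69011610e-04]), 'tool_pos': array([0.14642047, 0.58142917, 0.30170151]), 'orientation': array([-3.86601120e-01, -3.11735833e+00,  2.79358959e-03]), 'force': array([-0.15264697,  0.39561658,  0.78498182]), 'wrist_torque': array([-0.02738494,  0.02178335,  0.00762438]), 'gripper_force': 0.0, 'opening': 0.09296147935043168}
top [[438.00651513491607, 0.0, 322.7675200001054], [0.0, 438.00651513491607, 200.2967079245446], [0.0, 0.0, 1.0]] [[-0.0027, -0.9853, 0.171, 0.3327], [-0.9999, 0.0045, 0.0097, -0.0299], [-0.0103, -0.171, -0.9852, 1.1984], [0.0, 0.0, 0.0, 1.0]]
side [[412.11811759374893, 0.0, 320.97753755010444], [0.0, 412.11811759374893, 195.56882705011708], [0.0, 0.0, 1.0]] [[0.7043, -0.4526, 0.547, -0.1427], [-0.7096, -0.4708, 0.5242, -0.7053], [0.0203, -0.7573, -0.6527, 0.9137], [0.0, 0.0, 0.0, 1.0]]
```

View pics/top0.png

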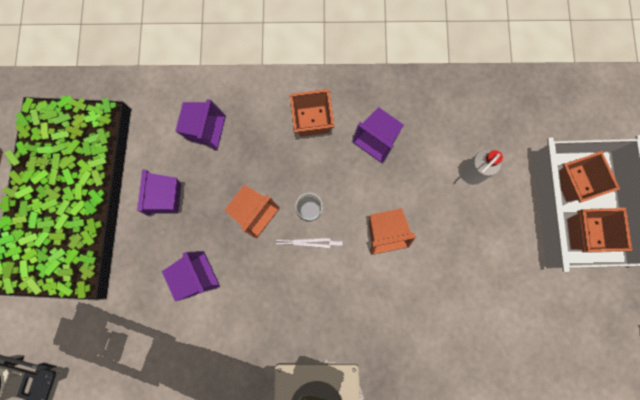

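View pics/side0.png

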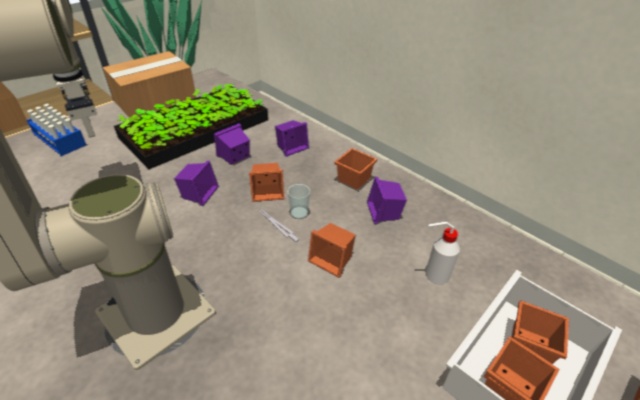

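Top view: the candidates are terracotta at (252,211) = pot_left and (391,231) = pot_right. The look-alikes are purple at (201,124), (160,193), (190,276) and (379,134), the standing pot at (312,113), and crate pots at (590,178) and (605,230). Next, a close crop to check the choice and read corners.

Run:
```python
import cv2
im=cv2.imread("pics/top0.png")
a=im[170:260,215:290]; b=im[190:280,355:430]
cv2.imwrite("pics/crop0.png",cv2.resize(cv2.hconcat([a,b]),None,fx=5.3,fy=5.3,interpolation=cv2.INTER_CUBIC))
```

```text
(no output)
```

View pics/crop0.png

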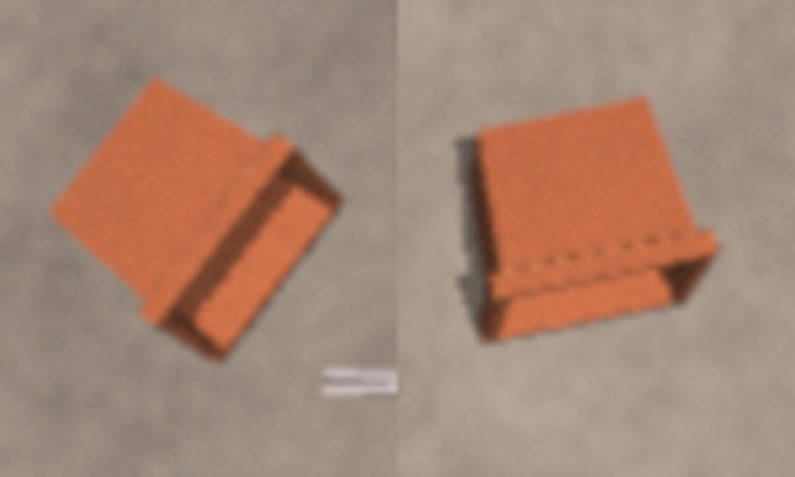

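```bash
cat > h.py <<'E'
import numpy as np,cv2
from plant import robot
from scipy.optimize import least_squares
c=robot.read_camera("top");K=c["intrinsics"];T=np.linalg.inv(c["pose"])
def proj(P):
    p=(K@(T[:3,:3]@np.atleast_2d(P).T+T[:3,3:])).T; return p[:,:2]/p[:,2:]
def ray(u,z):
    d=c["pose"][:3,:3]@np.linalg.solve(K,[u[0],u[1],1]);o=c["pose"][:3,3];return o+d*(z-o[2])/d[2]
E
cat > fit.py <<'E'
from h import *
a=np.radians(9.2)
L=np.array([[155,78],[52,212],[297,150],[155,325],[340,203],[220,360]])/5.3+[215,170]
R=(np.array([[480,130],[647,97],[492,295],[716,248],[487,342],[685,302]])-[397.5,0])/5.3+[355,190]
loc=[(42,-42,0),(42,42,0),(54,-54,85),(54,54,85),(-54,-54,85),(-54,54,85)]
def world(v,sw):
    f,th=v[:2],v[2] # foot, direction base faces
    b=np.array([np.cos(th),np.sin(th)]);l=np.array([-b[1],b[0]]);o=[]
    for x,y,z in loc:
        x+=42;h=-z*np.cos(a)+x*np.sin(a);o.append([*(f+(h*b+sw*y*l)/1e3),(x*np.cos(a)+z*np.sin(a))/1e3])
    return np.array(o)
for n,px,g,sw in(("L",L,2.2,1),("R",R,0,-1)):
    best=min((least_squares(lambda v:(proj(world(v,s))-px).ravel(),[*ray(px[:4].mean(0),.05)[:2],g]) for s in(1,-1)),key=lambda r:r.cost)
    v=best.x;b=np.array([np.cos(v[2]),np.sin(v[2])])
    print(n,"foot",v[:2],"deg",np.degrees(v[2]),"rim",v[:2]-.068*b,"standctr",v[:2]-.042*b,"cost",best.cost,np.round(best.fun,1))
print("beaker",ray((309,218),0),ray((309,197),.095),"standing",ray((312,113),.0),"tweez",ray((276,243),0),ray((342,243),0), "purple",ray((208,292),0),ray((160,193),.05))
E
python3 fit.py
```

```text
L foot [0.5278245  0.19979384] deg 52.93125627028556 rim [0.48683595 0.14553576] standctr [0.50250804 0.1662815 ] cost 2.663911768357035 [ 0.1 -0.4 -0.7 -0.1 -0.3 -0.8 -0.2  0.3  1.4 -0.3 -0.2  1.3]
R foot [ 0.48448643 -0.18415452] deg 11.135895247653657 rim [ 0.41776674 -0.19728781] standctr [ 0.44327721 -0.19226626] cost 1.7238173288499947 [-0.5 -0.3 -0.1 -0.5  0.6  0.2  0.8  0.5 -1.2  0.3  0.3 -0.1]
beaker [0.4912783  0.01992508 0.        ] [0.53291515 0.01611477 0.095     ] standing [0.79575271 0.01208971 0.        ] tweez [0.42276127 0.10999725 0.        ] [ 0.42212692 -0.07036933  0.        ] purple [0.29199572 0.29087292 0.        ] [0.5538153  0.41740102 0.05      ]
```

The crop confirms both terracotta pots lie on their sides. The left base faces about 53° and the right about 11°, and the fit residuals are around 1 px. I'll move behind the left rim with the fingers shut.

```bash
python3 -m jog '0 -.021 -.019 0 0;0 -.021 -.019 0 0;0 -.021 -.019 0 0;0 -.021 -.019 0 0;0 -.021 -.019 0 0;0 -.021 -.019 0 0;0 -.021 -.019 0 0;0 -.021 -.019 0 0;0 -.021 -.019 0 0;0 -.021 -.019 0 0' 5 && python3 -m jog '0 -.021 -.019 0 0;0 -.021 -.019 0 0;0 -.021 -.019 0 0;0 -.021 -.019 0 0;0 -.021 -.019 0 0;0 -.021 -.019 0 0;0 -.021 -.019 0 0;0 -.021 -.019 0 0;0 -.021 -.019 0 0;0 -.018 -.019 0 0' && python3 -m jog '0 0 0 0 -6.7;0 0 0 0 -6.7;0 0 0 0 -6.7;0 0 0 0 -6.7;0 0 0 0 -6.7;0 0 0 0 -6.7;0 0 0 0 -6.7;0 0 0 0 -6.7;0 0 0 0 -6.7;0 0 0 0 -6.7'
cat > tool.py <<'E'
import sys,numpy as np
from plant import robot
from scipy.spatial.transform import Rotation as R
s=robot.read_state();M=R.from_rotvec(s["orientation"]).as_matrix()
print("t",s["t"],"pos",s["tool_pos"],"x ang",np.degrees(np.arctan2(M[1,0],M[0,0])),"tilt",M[:,2],"F",s["force"])
if len(sys.argv)>3: print("shift",M.T@(np.array(sys.argv[1:4],float)-s["tool_pos"]))
E
python3 tool.py .457 .106 .182
```

```text
t: 0.98
tool_pos: [0.3042, 0.345, 0.3025]
orientation: [-0.386, -3.118, 0.0]
force: [-0.1, 0.5, -0.8]
opening: 0.0309
gripper_force: 0.0
t: 1.82
tool_pos: [0.4587, 0.11, 0.3025]
orientation: [-0.387, -3.118, 0.0]
force: [0.6, 0.4, -0.4]
opening: 0.0006
gripper_force: 0.0
t: 2.65
tool_pos: [0.4579, 0.1114, 0.3025]
orientation: [1.406, -2.809, -0.0]
force: [0.1, 0.9, -0.1]
opening: 0.0006
gripper_force: 0.0
t 2.65 pos [0.45791807 0.11142677 0.30245418] x ang -126.81159025348911 tilt [-5.33776058e-04 -7.58496582e-05 -9.99999855e-01] F [ 0.1111966   0.87945537 -0.08981768]
shift [ 0.00484898 -0.00256263  0.12045507]
```

```bash
python3 -m jog '0 .005 -.0025 .02 0;0 0 0 .02 0;0 0 0 .02 0;0 0 0 .02 0;0 0 0 .02 0;0 0 0 .01 0;0 0 0 .01 0;0 0 0 0 0' ; python3 tool.py
python3 - <<'E'
from plant import robot
import cv2
c=robot.read_camera("side")["color"][120:280,180:400,::-1]
cv2.imwrite("pics/s1.png",cv2.resize(c,None,fx=3.5,fy=3.5,interpolation=cv2.INTER_CUBIC))
E
```

```text
t: 3.32
tool_pos: [0.456, 0.1058, 0.1808]
orientation: [1.397, -2.811, -0.002]
force: [-0.2, -0.2, -0.1]
opening: 0.0001
gripper_force: 0.0
t 3.3167 pos [0.45603845 0.10583082 0.18082649] x ang -127.1416903333016 tilt [-3.04973115e-03 -4.03431120e-04 -9.99995268e-01] F [-0.17062131 -0.20989375 -0.1301305 ]
```

View pics/s1.png

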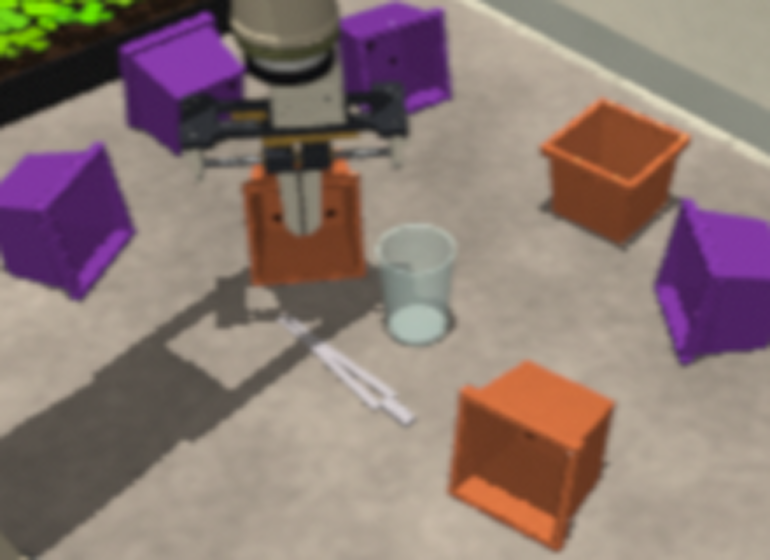

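The fingers (at 305,220 in the crop) are centred behind the left pot's mouth. Now I'll push along tool -x.

```bash
python3 -m jog '0 -.01 0 0 0;0 -.01 0 0 0;0 -.01 0 0 0;0 -.005 0 0 0;0 -.005 0 0 0;0 -.005 0 0 0;0 -.005 0 0 0;0 -.005 0 0 0;0 -.005 0 0 0;0 -.005 0 0 0' ; python3 -m jog '0 -.005 0 0 0;0 -.005 0 0 0;0 -.005 0 0 0;0 -.005 0 0 0;0 -.005 0 0 0;0 0 0 0 0';python3 tool.py
python3 - <<'E'
from plant import robot
import cv2
c=robot.read_camera("side")["color"][120:280,180:400,::-1]
cv2.imwrite("pics/s2.png",cv2.resize(c,None,fx=3.5,fy=3.5,interpolation=cv2.INTER_CUBIC))
E
```

```text
t: 4.2
tool_pos: [0.4966, 0.1581, 0.1827]
orientation: [1.398, -2.813, -0.0]
force: [0.4, -0.4, -0.2]
opening: 0.0008
gripper_force: 0.2
t: 4.7
tool_pos: [0.5119, 0.1784, 0.1828]
orientation: [-1.399, 2.813, 0.0]
force: [-0.3, -0.3, 0.2]
opening: 0.0006
gripper_force: 0.1
t 4.7 pos [0.51191411 0.17844929 0.18280293] x ang -127.119801602678 tilt [ 3.84640668e-04  3.70770352e-04 -9.99999857e-01] F [-0.31981643 -0.31261195  0.23965979]
```

View pics/s2.png

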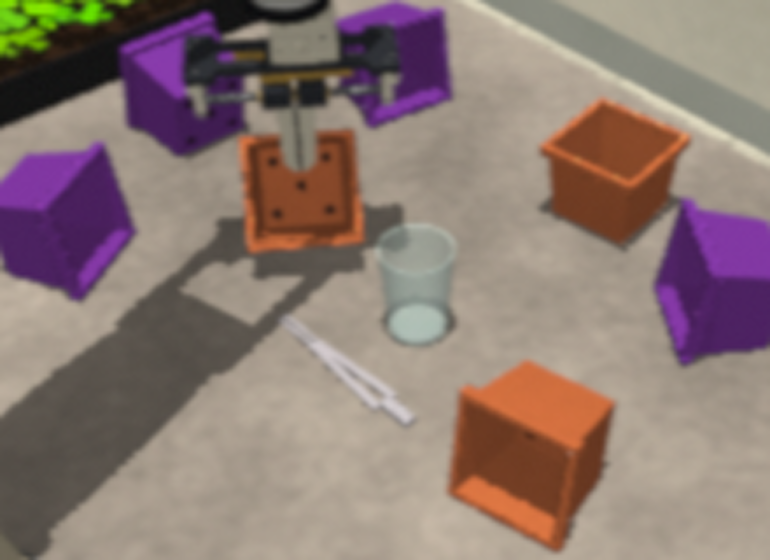

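The pot is tipping cleanly, with its lower rim now lifted at (305,240). I'll continue slowly, then raise the fingers.

```bash
python3 -m jog '0 -.004 0 0 0;0 -.004 0 0 0;0 -.004 0 0 0;0 -.004 0 0 0;0 -.004 0 0 0;0 -.004 0 0 0;0 -.003 0 0 0;0 -.003 0 0 0;0 -.003 0 0 0;0 0 0 0 0' ; python3 -m jog '0 0 0 0 0;0 0 0 0 0;0 0 0 0 0';python3 tool.py
python3 - <<'E'
from plant import robot
import cv2
c=robot.read_camera("side")["color"][120:280,180:400,::-1]
cv2.imwrite("pics/s3.png",cv2.resize(c,None,fx=3.5,fy=3.5,interpolation=cv2.INTER_CUBIC))
E
```

```text
t: 5.58
tool_pos: [0.5316, 0.2044, 0.1828]
orientation: [-1.399, 2.813, 0.0]
force: [0.7, 0.9, 0.6]
opening: 0.0001
gripper_force: 0.0
t: 5.83
tool_pos: [0.5312, 0.2039, 0.1827]
orientation: [1.398, -2.813, 0.0]
force: [-0.2, 0.4, 0.7]
opening: 0.0004
gripper_force: 0.0
t 5.8333 pos [0.53124844 0.20392877 0.18274179] x ang -127.14390061818351 tilt [-9.00232041e-05 -5.80015519e-05 -9.99999994e-01] F [-0.23146288  0.38767519  0.74106872]
```

View pics/s3.png

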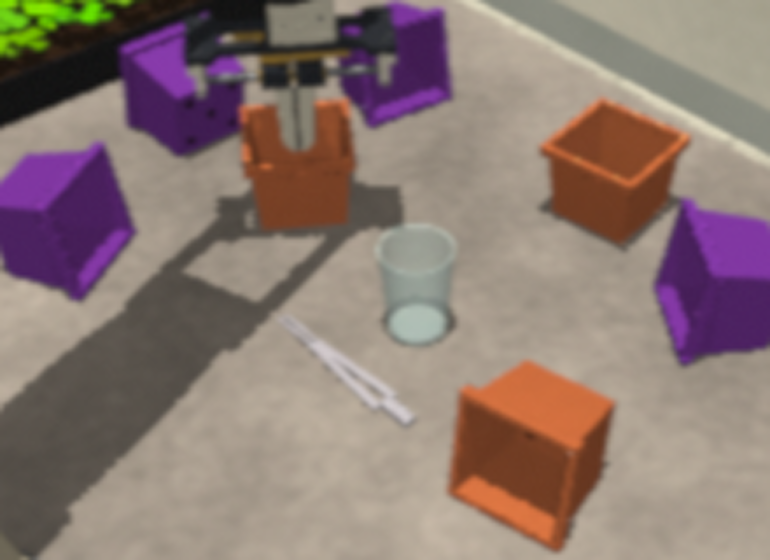

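The left pot stands at (300,165). Next I'll raise the arm and turn it for the right pot.

```bash
python3 -m jog '0 0 0 -.02 0;0 0 0 -.025 0;0 0 0 -.025 0;0 0 0 -.025 0;0 0 0 -.025 7;0 0 0 0 7;0 0 0 0 7;0 0 0 0 7;0 0 0 0 7;0 0 0 0 7' ; python3 tool.py .3687 -.207 .182
```

```text
t: 6.72
tool_pos: [0.5313, 0.2039, 0.3029]
orientation: [-0.288, 3.128, 0.0]
force: [-0.3, 0.4, 0.3]
opening: 0.0006
gripper_force: 0.0
t 6.7167 pos [0.53126628 0.20388927 0.3028525 ] x ang -169.49737595709095 tilt [ 1.51711594e-04  4.37289106e-05 -9.99999988e-01] F [-0.26762     0.39153013  0.28485341]
shift [ 0.23475884 -0.37437464  0.12080987]
```

```bash
python3 -m jog '0 .0147 -.0234 0 0;0 .0147 -.0234 0 0;0 .0147 -.0234 0 0;0 .0147 -.0234 0 0;0 .0147 -.0234 0 0;0 .0147 -.0234 0 0;0 .0147 -.0234 0 0;0 .0147 -.0234 0 0;0 .0147 -.0234 0 0;0 .0147 -.0234 0 0' ; python3 -m jog '0 .0147 -.0234 0 0;0 .0147 -.0234 0 0;0 .0147 -.0234 0 0;0 .0147 -.0234 0 0;0 .0147 -.0234 0 0;0 .0147 -.0234 0 -.6;0 0 0 0 0;0 0 0 0 0;0 0 0 0 0'; python3 tool.py .3687 -.207 .182
```

```text
t: 7.55
tool_pos: [0.4303, -0.0546, 0.3029]
orientation: [-0.297, 3.127, -0.0]
force: [0.1, 0.0, 0.1]
opening: 0.0002
gripper_force: 0.0
t: 8.3
tool_pos: [0.3709, -0.2077, 0.3028]
orientation: [-0.312, 3.126, 0.001]
force: [0.0, -0.6, -0.4]
opening: 0.0005
gripper_force: 0.0
t 8.3 pos [ 0.37090063 -0.20766483  0.30276588] x ang -168.59860452591084 tilt [ 2.18493515e-04  4.15564473e-04 -9.99999890e-01] F [ 0.01471528 -0.6014105  -0.42460598]
shift [0.00206157 0.00104275 0.12076566]
```

```bash
python3 -m jog '0 .002 .001 .02 0;0 0 0 .02 0;0 0 0 .02 0;0 0 0 .02 0;0 0 0 .02 0;0 0 0 .01 0;0 0 0 .01 0;0 0 0 0 0;0 0 0 0 0'; python3 tool.py .3687 -.207 .182;  python3 - <<'E'
from plant import robot
import cv2
c=robot.read_camera("side")["color"][120:280,180:400,::-1]
cv2.imwrite("pics/s4.png",cv2.resize(c,None,fx=3.5,fy=3.5,interpolation=cv2.INTER_CUBIC))
E
```

```text
t: 9.05
tool_pos: [0.369, -0.207, 0.183]
orientation: [0.315, -3.126, -0.0]
force: [1.0, 0.2, 0.3]
opening: 0.0009
gripper_force: 0.0
t 9.05 pos [ 0.36898958 -0.20704907  0.18301663] x ang -168.4986355418608 tilt [-1.10790149e-04  1.41373753e-04 -9.99999984e-01] F [0.95395456 0.16519376 0.30092812]
shift [0.0002739  0.00010566 0.00101667]
```

View pics/s4.png

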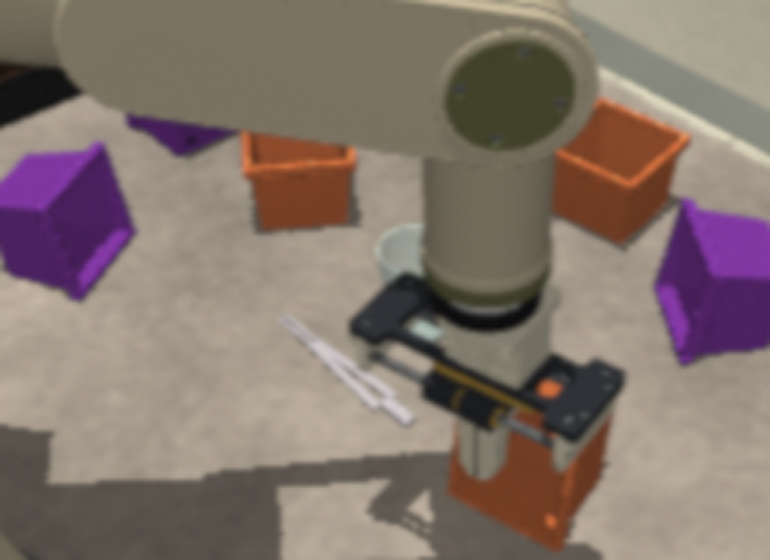

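The fingers (at 485,470) are behind the right pot's mouth and the left pot still stands. I'll make the same push, 113 mm in all.

```bash
python3 -m jog '0 -.01 0 0 0;0 -.01 0 0 0;0 -.01 0 0 0;0 -.005 0 0 0;0 -.005 0 0 0;0 -.005 0 0 0;0 -.005 0 0 0;0 -.005 0 0 0;0 -.005 0 0 0;0 -.005 0 0 0' ; python3 -m jog '0 -.005 0 0 0;0 -.005 0 0 0;0 -.005 0 0 0;0 -.005 0 0 0;0 -.005 0 0 0;0 0 0 0 0'; python3 -m jog '0 -.004 0 0 0;0 -.004 0 0 0;0 -.004 0 0 0;0 -.004 0 0 0;0 -.004 0 0 0;0 -.004 0 0 0;0 -.003 0 0 0;0 -.003 0 0 0;0 -.003 0 0 0;0 0 0 0 0' ; python3 -m jog '0 0 0 0 0;0 0 0 0 0;0 0 0 0 0';python3 tool.py
python3 - <<'E'
from plant import robot
import cv2
c=robot.read_camera("side")["color"][120:280,180:400,::-1]
cv2.imwrite("pics/s5.png",cv2.resize(c,None,fx=3.5,fy=3.5,interpolation=cv2.INTER_CUBIC))
E
```

```text
t: 9.93
tool_pos: [0.4328, -0.1944, 0.1827]
orientation: [0.313, -3.126, -0.0]
force: [-0.6, 0.3, -0.5]
opening: 0.0008
gripper_force: 0.1
t: 10.43
tool_pos: [0.4578, -0.1893, 0.1828]
orientation: [-0.314, 3.125, -0.0]
force: [-0.6, 0.0, 0.3]
opening: 0.0007
gripper_force: 0.1
t: 11.27
tool_pos: [0.4897, -0.1829, 0.1828]
orientation: [-0.314, 3.126, -0.0]
force: [0.2, -0.3, -0.2]
opening: 0.0006
gripper_force: 0.0
t: 11.52
tool_pos: [0.4891, -0.183, 0.1827]
orientation: [0.313, -3.126, 0.0]
force: [-0.3, -0.5, -0.4]
opening: 0.0006
gripper_force: 0.0
t 11.5167 pos [ 0.48913033 -0.18299999  0.18272419] x ang -168.54699198532418 tilt [-8.57535270e-05 -1.23623122e-05 -9.99999996e-01] F [-0.3450843  -0.53105213 -0.39569544]
```

View pics/s5.png

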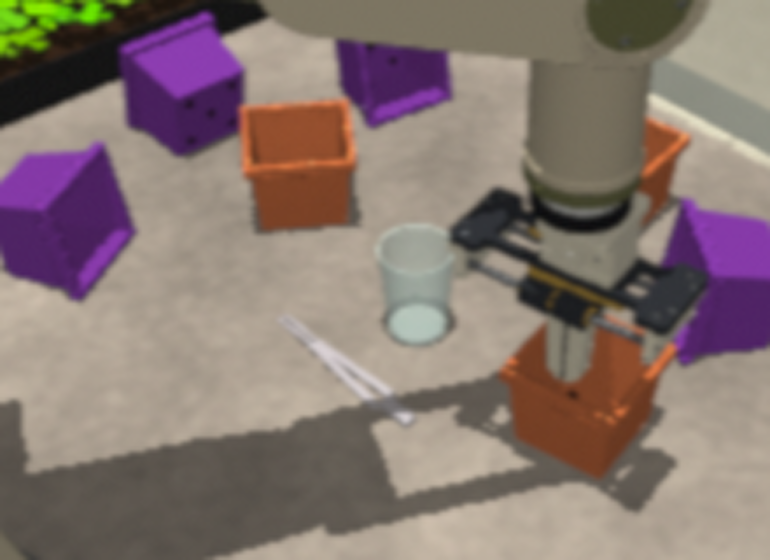

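The right pot now stands at (590,400). I'll raise the arm clear and take a last look.

```bash
python3 -m jog '0 0 0 -.02 0;0 0 0 -.025 0;0 0 0 -.025 0;0 0 0 -.025 0;0 0 0 -.025 0;0 0 0 -.02 0;0 0 0 -.02 0;0 .02 0 0 0;0 0 0 0 0;0 0 0 0 0'
python3 - <<'E'
from plant import robot
import cv2
cv2.imwrite("pics/s6.png",robot.read_camera("side")["color"][:,:,::-1])
E
```

```text
t: 12.4
tool_pos: [0.4694, -0.1871, 0.343]
orientation: [-0.312, 3.125, -0.001]
force: [0.5, 0.1, -1.0]
opening: 0.0002
gripper_force: 0.0
```

View pics/s6.png

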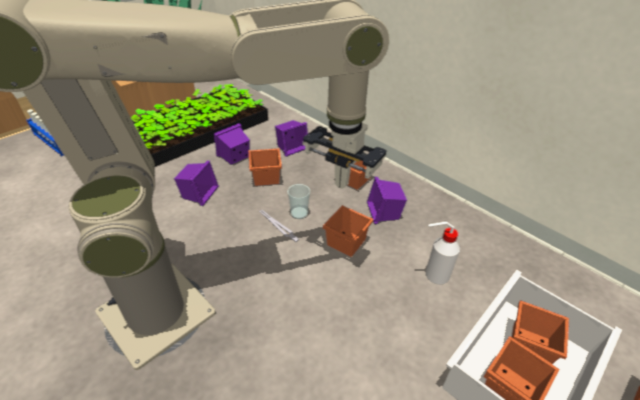

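Both pots stand, at (265,167) and (347,231). Everything else is where it was and the arm is clear.

```bash
python3 -c "
from plant import robot
print(robot.close_job())"
```

```text
the job is handed in; nothing more can be done
None
```

Both fallen pots now stand on their bases, mouths up, close to where they lay; the last picture shows nothing else moved and the arm clear, and I handed the job in at about 12.5 s (no verdict was returned).

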